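# Hold the third load step on the fuel cell

## Robot

A 6-joint arm with a two-finger parallel gripper is mounted at the origin on the work surface. World frame = base frame: x ahead of the robot, y to its left, z up, the work surface at z = 0. Lengths are in mm, angles in rad, forces in N, time in s.
With the tool pointing down it reaches from about 275 to 1000 mm from the base axis. Payload 8.4 kg.
Tool frame: the origin (TCP) lies midway between the tips of the shut fingers; the grasp point (between the pads) lies 19 mm behind it (r.grip_point_offset is the distance from the TCP to the grasp point, in mm); z points along the fingers, x is the direction in which the jaws open and shut, and the axes are right-handed (so a half turn about z gives the same grasp; the last joint's range is limited). The gripper opens to 85 mm and grips with 20 to 120 N. Pads are 22 mm wide; open, the fingers measure 114 mm over their backs; the gripper's body (76 mm by 85 mm) begins 54 mm behind the grasp point. The pads swing forward as they close: fully open they stand 13 mm farther back than shut.
Start: joints at [-1.133, 0.353, 1.633, -0, 1.155, -0.002], TCP at [266.098, -565.526, 231.281] pointing down, gripper open.
Joint ranges: [-2.63, 2.63], [-0.92, 2.1], [0.06, 2.66], [-1.3, 4.44], [0, 2.69], [-3.02, 3.02]. Speed limits (rad/s): [2.22, 2.22, 2.79, 3.14, 3.14, 3.14].

## Interface

Orientations are given as [roll, pitch, yaw] about the fixed x, y, z axes, in that order (R = Rz(yaw) Ry(pitch) Rx(roll)).
In Python, from rig import monitor, vision, sign_off, r gives the robot as it stands.
- The arm moves only by the shell command python3 -m inch 'ROWS' [FORCE]. ROWS is JSON, a list of rows, each an object with "dp": the shift along the tool's x, y, z in mm, a list of three; "angular": the turn, a rotation vector about the tool's x, y, z in rad, a list of three; "fingers": the closure in counts, from 0 (fully open) to 255 (shut). A call has 1 to 12 rows; each row is the pose to reach, as a shift and turn from the pose commanded when the call began, along the tool's axes at that moment; what a row does not reach only later rows make up. A row lasts 1/12 s, in which the tool goes at most 41.7 mm and 7.16 degrees, less where a joint would pass 70% of its speed; a pose out of reach is approached as far as the arm can. A call with a gripper value outside its range is refused whole. The fingers move at their own pace and stop on an object; FORCE is the grip in N (left out, the last holds). Time passes only in rows, so rows that repeat a pose let the fingers close. It gives the time, the measured TCP pose, the force and the opening at its end, in the units of the state.
- monitor.sense(): the state, without advancing time (a new reading comes with each control period).
- vision.grab_frame(name): name is "side" or "top"; returns (picture, depth): 480x640x3 uint8, blue, green, red; 480x640 float32, mm along the optical axis (not along the pixel's ray), 0 where there is no reading.
- vision.camera_params(name): a dict with "fx", "fy", "cx", "cy" (pixels), "R" (3x3) and "t" (3): a world point X has camera coordinates R X + t. Camera axes: x right, y down, z forward; pixel columns grow to the right and rows downward; lengths in mm; the calibration is good to about 2 mm. A picture is of the moment at which its call begins. camera_params takes no time and is no camera call.
- sign_off(): hands the job in, once; it reports no verdict.
The state is a dict: "clock": time; "qpos": joint angles; "qvel": joint speeds; "joint_efforts": joint torques, N m; "eef_pos": TCP position; "tcp_rot": TCP orientation; "contact_force": force on the tool from outside, world axes, zero at the start; "wrist_torque": the same for the moment, N m; "opening": opening from 0.0 (shut) to 1.0 (fully open).
Only numpy, scipy, OpenCV 4.12 (cv2) and the standard library are available. Lean on these libraries where they do the work, as an engineer would, in place of code of your own. Each camera call takes 0.05 s, during which the arm holds its last target.

## Task

Put the third load step on the fuel cell: first push the load box's isolator toggle fully over to on (towards the cell), then turn the notched step knob clockwise from zero, counting three clicks and not going on past the third. The knob springs back to zero if let go, so finish while still gripping it and holding it at the third stop. Leave the other things on the bench undisturbed.

Things in the scene. Friction and masses are not known exactly. Their poses are not given: they have to be found in the camera images.
- load_box: Fixed grey instrument box, 160 (x) x 260 (y) mm, flat pale top panel 80 mm above the bench; origin: centre of its underside, +x from finned front (robot's side) to rear. On the panel: knob axis at x -12, y -65 mm; toggle pivot at x -12, y +70; flat ammeter and lamp (under 10 mm high) at the back edge. Behind it on copper bars, x 125 to 275 mm: the fuel cell, a brown-black stack 150 wide, 120 high.
- step_knob (a joint): Knob angle in rad, clockwise from above; 0 = zero end, 2.094 = far end. A notch (click) every 24 deg: 0.419, 0.838, 1.257 (third stop), 1.676, 2.094. A spring turns it back to 0 when let go. Resisting torque in N m: 0.11 at zero rising to 0.135 at the third stop, plus 0.07 sin(15 x angle): hardest a quarter step after a notch, easiest a quarter step before the next; dry friction 0.006.
- knob_grip (a point): On the knob's axis, 22 mm above the panel (102 mm above the bench); turns with it. Black bar-grip knob: bar 46 mm long (point x), 12 mm wide (y), from 8 to 33 mm above the panel, on a skirt 48 mm across. +x: the end with the white pointer line. At zero it points 60 deg anticlockwise of the box's +x, at the longest of six engraved marks.
- isolator (a joint): Isolator toggle angle in rad: 0 = off, leaning 23 degrees towards the box's front (-x); 0.80 = fully on, leaning 23 degrees towards the rear (+x). Over-centre spring: past the middle (0.40) it snaps over by itself and stays. Takes about 0.12 N m at most (3 N at the tip).
- toggle_tip (a point): Rounded tip of the isolator toggle, a plain steel bat handle 9 mm thick at the foot and 13 mm at the tip, pivoted 4 mm above the panel about the box's y axis; the tip is 47 mm from the pivot, so 47 mm above the panel (127 mm above the bench) when off or on.
- wrench: Bystander: steel open-end wrench, 160 mm long, lying beside the box. Leave it.
- flow_plate: Bystander: spare black graphite flow plate, 90 x 90 x 6 mm, origin at the centre of its underside. Leave it.
- gas_fitting: Bystander: steel and brass gas fitting, 22 mm diameter, 38 mm high, standing. Leave it.
- leak_bottle: Bystander: white bottle, 60 mm diameter, 130 mm high. Leave it.

How it is judged (in metres and radians):
On the way, in this order (a step that is already met when the one before it is completed fails the run):
1. the isolator is fully on, with the knob still at zero (value of joint isolator above 0.7 rad and value of joint step_knob below 0.15 rad), for 0.2 s.
2. the knob is gripped at the third stop (value of joint step_knob between 1.107 and 1.407 rad and contact force between the fingers and step_knob above 1 N), for 0.3 s.
At the end, for the whole second after the job is handed in: The isolator is on (joint above 0.70 rad) and the step knob stands at its third stop (1.257 rad, within 0.15 rad), still, with the fingers on it (more than 1 N), all through the last second (all of step 2 and value of joint isolator above 0.7 rad and velocity of joint step_knob between -0.15 and 0.15 rad/s); the arm keeps its last pose, push and grip.
It fails at once if the knob is turned on past the third stop, towards the fourth (value of joint step_knob above 1.48 rad).
It fails at once if a load step is taken while the isolator is off (value of joint step_knob above 0.25 rad and value of joint isolator below 0.5 rad).
It fails at once if a bystander is disturbed (moved more than 20 mm) (distance of any of wrench, flow_plate, gas_fitting, leak_bottle from where it was at the start of the episode above 0.02 m).
It also fails if it takes over 61 s, if anything falls off the work surface, if the arm or the gripper's body presses on something with over 40 N, if the wrist force passes 120 N, or if a joint passes its speed limit or range.

## Working session

There is one attempt and no reset: what is moved stays moved. The work goes in short steps, Python scripts to look and compute and a shell command to move; the robot and the scene stay as the last step left them, time stands still between calls to the robot, and variables do not carry over. Pictures are saved under pics/ and viewed, and the job is handed in when it is done.

```bash
ls; mkdir -p pics
python3 - <<'E'
from rig import monitor, vision, r
import cv2
print(monitor.sense()); print(r.grip_point_offset)
for n in("side","top"):
    p,d=vision.grab_frame(n); cv2.imwrite(f"pics/{n}0.png",p)
    import numpy as np; np.save(f"pics/{n}0.npy",d); print(vision.camera_params(n))
E
```

```text
pics
{'clock': 0.0, 'qpos': array([-1.13341063e+00,  3.53642323e-01,  1.63417693e+00,  1.28775601e-05,
        1.15515369e+00, -2.39885103e-03]), 'qvel': array([-4.74007057e-04, -6.56217481e-05,  6.29620559e-04, -3.29393203e-04,
        6.15313524e-04, -6.63355062e-04]), 'joint_efforts': array([ 1.68668164e-03, -6.05226517e+01, -3.42069876e+01,  1.79684293e-04,
        9.53505398e-03,  1.19210677e-05]), 'eef_pos': array([ 265.88900339, -565.08534493,  230.54699107]), 'tcp_rot': array([-3.14157757e+00,  1.38025542e-03, -1.13101698e+00]), 'contact_force': array([ 0.57566519, -0.00782243,  0.21119144]), 'wrist_torque': array([-0.03014976,  0.01186473,  0.02035813]), 'opening': 0.9994914145006192}
18.700000000000003
{'fx': 546.4468899949533, 'fy': 546.4468899949533, 'cx': 329.64468347473303, 'cy': 239.97969479431032, 'R': array([[-0.81690982, -0.57675598, -0.00329852],
       [-0.34864237,  0.49835234, -0.79378426],
       [ 0.45946364, -0.64730015, -0.60819049]]), 't': array([532.90476455, 283.12065563, 881.54964348])}
{'fx': 509.84921889193464, 'fy': 509.84921889193464, 'cx': 319.8447808435953, 'cy': 227.91036204225964, 'R': array([[ 0.0075971 , -0.99994624,  0.00705735],
       [-0.99473238, -0.00827859, -0.10217124],
       [ 0.10222417, -0.00624397, -0.99474179]]), 't': array([ 41.17903275, 605.14239516, 933.5999372 ])}
```

View pics/top0.png

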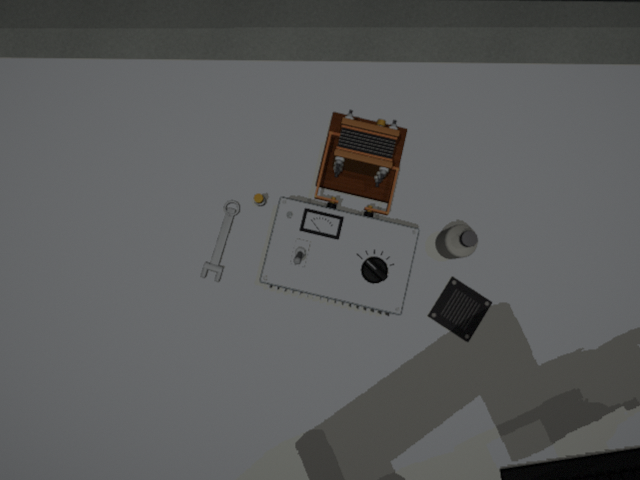

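View pics/side0.png

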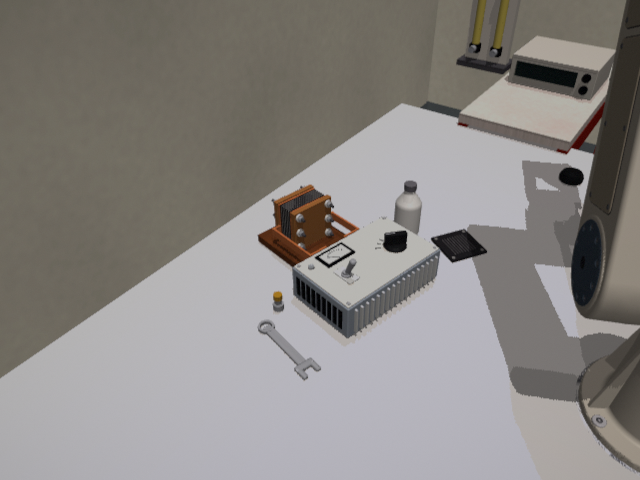

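The top view shows the box panel with corners near (279,198), (419,228), (402,314) and (261,284). The knob is at (375,269) and the toggle at (299,256), leaning towards the front. The bottle and flow plate are on the knob side (right), the wrench and fitting on the toggle side.

```bash
cat > h.py <<'E'
import numpy as np, cv2
from rig import vision
def ray(n,uv,z):
    c=vision.camera_params(n);R=np.array(c['R']);t=np.array(c['t'])
    C=-R.T@t; d=R.T@np.array([(uv[0]-c['cx'])/c['fx'],(uv[1]-c['cy'])/c['fy'],1])
    return C+d*(z-C[2])/d[2]
def proj(n,X):
    c=vision.camera_params(n);q=np.array(c['R'])@np.array(X)+c['t'];return c['fx']*q[0]/q[2]+c['cx'],c['fy']*q[1]/q[2]+c['cy']
def cloud(n,d):
    c=vision.camera_params(n);v,u=np.mgrid[:480,:640]
    P=np.stack([(u-c['cx'])/c['fx']*d,(v-c['cy'])/c['fy']*d,d],-1)
    return (P-np.array(c['t']))@np.array(c['R'])
E
python3 - <<'E'
from h import *
for n in("top","side"):
    d=np.load(f"pics/{n}0.npy");p=cv2.imread(f"pics/{n}0.png");W=cloud(n,d)
    z=W[...,2]
    m=((abs(z-80)<6)&(d>0)&(W[...,0]>350)&(W[...,0]<900)&(abs(W[...,1])<300)).astype(np.uint8)
    k,l,s,c=cv2.connectedComponentsWithStats(m); i=1+np.argmax(s[1:,4])
    pts=W[l==i]; rect=cv2.minAreaRect(pts[:,:2].astype(np.float32))
    print(n,"panel z",np.median(pts[:,2]),rect,s[i]); print(cv2.boxPoints(rect))
    c0=np.array(rect[0])
    near=(np.hypot(W[...,0]-c0[0],W[...,1]-c0[1])<110)&(d>0)
    m2=(near&(z>89)&(z<150)).astype(np.uint8)
    k,l,s,c=cv2.connectedComponentsWithStats(m2)
    for i in range(1,k):
        if s[i,4]>15:
            q=W[l==i]; print(s[i],q.mean(0).round(1),q.max(0).round(1),q.min(0).round(1))
    # darks on panel
    if n=="top":
        cv2.imwrite("pics/zoom_top.png",cv2.resize(p[180:330,250:430],None,fx=4,fy=4,interpolation=cv2.INTER_CUBIC))
    else: cv2.imwrite("pics/zoom_side.png",cv2.resize(p[200:350,280:460],None,fx=4,fy=4,interpolation=cv2.INTER_CUBIC))
E
```

```text
top panel z 80.32976964398088 ((552.6595458984375, 11.035003662109375), (259.6856384277344, 159.86764526367188), 77.17851257324219) [  259   196   160   119 12062]
[[ 445.90482  -97.83189]
 [ 601.7864  -133.30878]
 [ 659.4143   119.90189]
 [ 503.5327   155.37878]]
[293 248  11  16 104] [547.8  83.4 113. ] [562.8  91.7 133. ] [534.9  75.7  89.6]
[363 258  24  23 252] [526.  -48.  107.7] [545.  -30.2 116.8] [507.6 -67.9  89. ]
side panel z 80.58902369830884 ((551.0865478515625, 12.637054443359375), (261.6791687011719, 162.4037322998047), 77.39649200439453) [ 292  216  148   95 6341]
[[ 443.29178   -97.331245]
 [ 601.78217  -132.76822 ]
 [ 658.88135   122.605354]
 [ 500.39093   158.04233 ]]
[384 230  23  16 292] [525.  -46.4 104.3] [546.1 -28.6 116.3] [507.2 -66.9  89.1]
[343 258  13  17 110] [546.   87.1 111. ] [563.9  92.5 129.8] [534.4  77.6  89.2]
```

View pics/zoom_top.png

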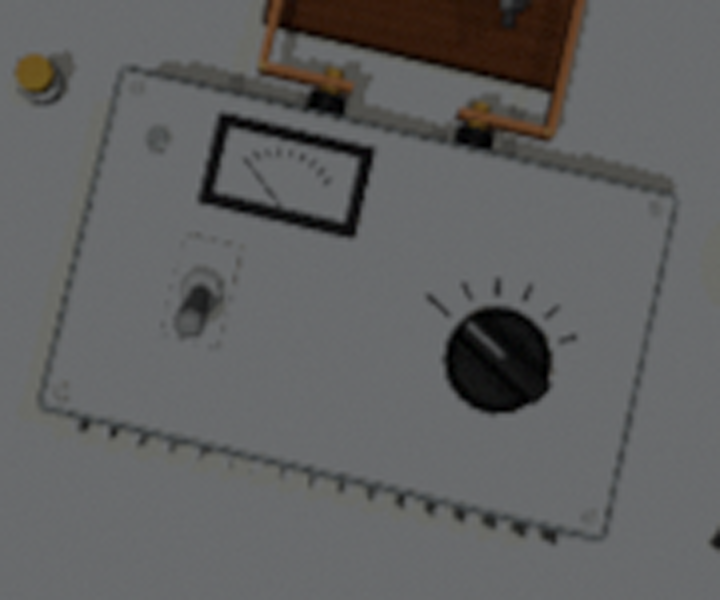

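View pics/zoom_side.png

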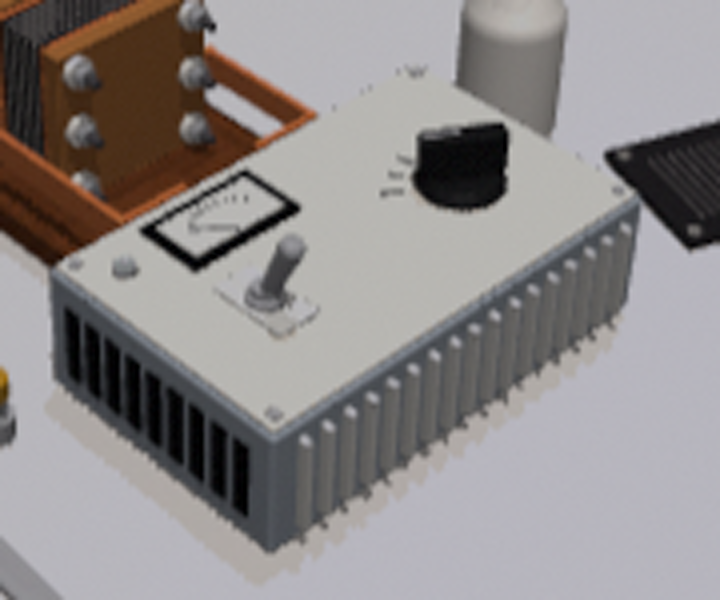

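Panel height reads 80 mm in both views. Panel size is 260x160, and box yaw is -12.8° with the centre near (552,12). The knob prediction agrees with the measured blob within 1.5 mm. Next I plan the toggle push with shut fingers.

```bash
cat >> h.py <<'E'
from scipy.spatial.transform import Rotation as Ro
from rig import monitor
YB=np.radians(-12.75); C0=np.array([552.0,11.8])
def loc(x,y):
    c,s=np.cos(YB),np.sin(YB); return C0+np.array([c*x-s*y,s*x+c*y])
def plan(xy,z,yaw):
    s=monitor.sense(); R=Ro.from_euler('xyz',s['tcp_rot'])
    T=Ro.from_euler('xyz',[np.pi,0,np.radians(yaw)])
    dp=R.inv().apply(np.array([*xy,z])-s['eef_pos']); a=(R.inv()*T).as_rotvec()
    print('t',round(s['clock'],2),'pos',s['eef_pos'].round(1),'yaw',np.degrees(s['tcp_rot'][2]).round(2),'q6',s['qpos'][5].round(2),'F',s['contact_force'].round(1),'M',s['wrist_torque'].round(3),'op',round(s['opening'],3))
    print('target',np.round([*xy,z],1),'dp',dp.round(1),'ang',a.round(4))
E
python3 - <<'E'
from h import *
print(loc(-12,-65),loc(-12,70))
plan(loc(-70,70),200,-102.75)
E
```

```text
[525.95055888 -48.94888161] [555.74471261  82.72233166]
t 0.1 pos [ 265.9 -565.1  230.6] yaw -64.8 q6 -0.0 F [-0.6 -0.2  0. ] M [ 0.041 -0.015 -0.067] op 0.994
target [499.2  95.5 200. ] dp [-498.4 -492.4   31.2] ang [4.000e-04 1.200e-03 6.623e-01]
```

```bash
python3 -m inch '[{"dp":[-15,-15,0],"angular":[0,0,0.02],"fingers":255},{"dp":[-40,-40,0],"angular":[0,0,0.06],"fingers":255},{"dp":[-65,-65,0],"angular":[0,0,0.12],"fingers":255},{"dp":[-90,-90,0],"angular":[0,0,0.18],"fingers":255},{"dp":[-115,-114,0],"angular":[0,0,0.24],"fingers":255},{"dp":[-140,-139,0],"angular":[0,0,0.3],"fingers":255},{"dp":[-165,-163,0],"angular":[0,0,0.36],"fingers":255},{"dp":[-190,-188,0],"angular":[0,0,0.42],"fingers":255},{"dp":[-215,-213,0],"angular":[0,0,0.5],"fingers":255},{"dp":[-240,-238,0],"angular":[0,0,0.56],"fingers":255},{"dp":[-265,-263,0],"angular":[0,0,0.62],"fingers":255},{"dp":[-280,-278,0],"angular":[0,0,0.66],"fingers":255}]' 40
python3 - <<'E'
from h import *
plan(loc(-70,70),180,-102.75)
E
```

```text
clock: 1.1
eef_pos: [398.6, -191.0, 231.1]
tcp_rot: [3.141, 0.001, -1.794]
contact_force: [0.1, -0.8, 0.5]
opening: 0.0
t 1.1 pos [ 398.6 -191.   231.1] yaw -102.76 q6 1.34 F [ 0.1 -0.8  0.5] M [-0.016 -0.003 -0.043] op 0.0
target [499.2  95.5 180. ] dp [-301.6  -34.8   51.4] ang [ 0.0004  0.0009 -0.0002]
```

```bash
python3 -m inch '[{"dp":[-15,-2,0],"angular":[0,0,0],"fingers":255},{"dp":[-45,-5,0],"angular":[0,0,0],"fingers":255},{"dp":[-78,-9,4],"angular":[0,0,0],"fingers":255},{"dp":[-110,-13,10],"angular":[0,0,0],"fingers":255},{"dp":[-142,-17,16],"angular":[0,0,0],"fingers":255},{"dp":[-174,-21,22],"angular":[0,0,0],"fingers":255},{"dp":[-206,-25,28],"angular":[0,0,0],"fingers":255},{"dp":[-238,-29,34],"angular":[0,0,0],"fingers":255},{"dp":[-268,-32,42],"angular":[0,0,0],"fingers":255},{"dp":[-290,-34,48],"angular":[0,0,0],"fingers":255},{"dp":[-301.6,-34.8,51],"angular":[0,0,0],"fingers":255},{"dp":[-301.6,-34.8,51],"angular":[0,0,0],"fingers":255}]'
python3 - <<'E'
from h import *
plan(loc(-70,70),109,-102.75)
p,d=vision.grab_frame("side"); cv2.imwrite("pics/side1.png",p)
E
```

```text
clock: 2.1
eef_pos: [498.2, 94.5, 179.4]
tcp_rot: [3.14, -0.0, -1.789]
contact_force: [-1.0, 0.0, 0.1]
opening: 0.0
t 2.1 pos [498.2  94.5 179.4] yaw -102.49 q6 1.97 F [-1.   0.   0.1] M [-0.037 -0.005 -0.033] op 0.0
target [499.2  95.5 109. ] dp [-1.2 -0.8 70.4] ang [ 0.0012 -0.0002  0.0046]
```

View pics/side1.png

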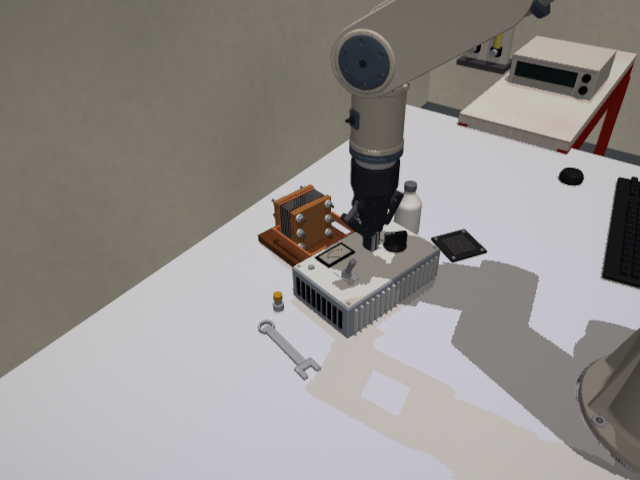

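The side view shows the shut fingertips at about (371,247), clear of the toggle (tip about 349,262). I check that against the projection.

```bash
python3 - <<'E'
from h import *
print(proj("side",[498.2,94.5,179.4]),proj("side",[*loc(-30.4,70),127]))
E
python3 -m inch '[{"dp":[-1,-1,15],"angular":[0,0,0.004],"fingers":255},{"dp":[-1,-1,33],"angular":[0,0,0.004],"fingers":255},{"dp":[-1,-1,52],"angular":[0,0,0.004],"fingers":255},{"dp":[-1,-1,64],"angular":[0,0,0.004],"fingers":255},{"dp":[-1,-1,70],"angular":[0,0,0.004],"fingers":255},{"dp":[-1,-1,70],"angular":[0,0,0.004],"fingers":255}]'
python3 - <<'E'
from h import *
plan(loc(-20,70),109,-102.75)
E
```

```text
(np.float64(370.80951466466456), np.float64(248.1844191120466)) (np.float64(353.30952585952394), np.float64(260.87670554906174))
clock: 2.65
eef_pos: [498.5, 92.3, 109.5]
tcp_rot: [3.14, -0.001, -1.796]
contact_force: [-1.1, 0.0, 1.1]
opening: -0.002
t 2.65 pos [498.5  92.3 109.5] yaw -102.91 q6 1.98 F [-1.1  0.   1.1] M [ 0.037 -0.054 -0.035] op -0.002
target [547.9  84.5 109. ] dp [ -3.4 -50.    0.4] ang [ 0.0019 -0.0011 -0.0028]
```

```bash
python3 -m inch '[{"dp":[-2,-5,0],"angular":[0,0,0],"fingers":255},{"dp":[-3,-11,0],"angular":[0,0,0],"fingers":255},{"dp":[-3,-17,0],"angular":[0,0,0],"fingers":255},{"dp":[-3,-23,0],"angular":[0,0,0],"fingers":255},{"dp":[-3,-29,0],"angular":[0,0,0],"fingers":255},{"dp":[-3,-34,0],"angular":[0,0,0],"fingers":255},{"dp":[-3,-39,0],"angular":[0,0,0],"fingers":255},{"dp":[-3,-43,0],"angular":[0,0,0],"fingers":255},{"dp":[-3,-47,0],"angular":[0,0,0],"fingers":255},{"dp":[-3,-50,0],"angular":[0,0,0],"fingers":255},{"dp":[-3,-50,0],"angular":[0,0,0],"fingers":255}]'
python3 - <<'E'
from h import *
plan(loc(-50,70),109,-102.75)
p,d=vision.grab_frame("side"); cv2.imwrite("pics/side2.png",cv2.resize(p[160:360,250:470],None,fx=3,fy=3))
E
```

```text
clock: 3.57
eef_pos: [549.8, 85.4, 110.4]
tcp_rot: [-3.141, 0.0, -1.795]
contact_force: [0.5, -0.6, 0.3]
opening: -0.003
t 3.57 pos [549.8  85.4 110.4] yaw -102.85 q6 1.95 F [ 0.5 -0.6  0.3] M [-0.012 -0.008 -0.019] op -0.003
target [518.7  91.1 109. ] dp [ 1.3 31.6  1.3] ang [-0.0009  0.0003 -0.0017]
```

View pics/side2.png

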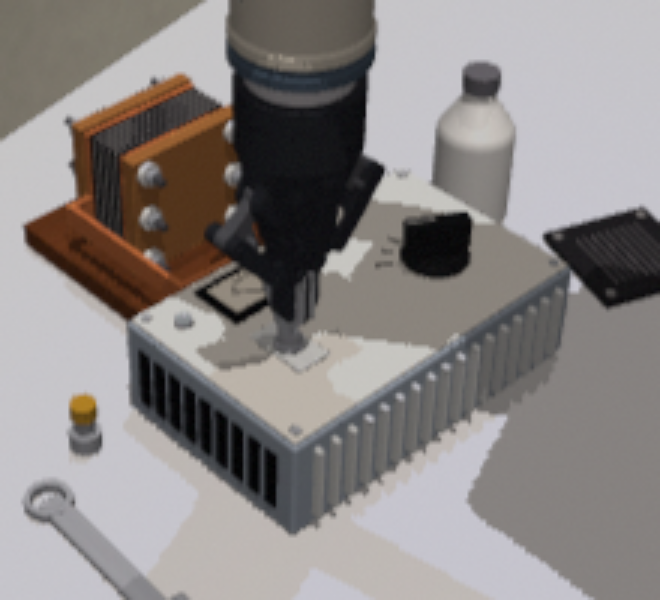

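The fingers stand over the toggle, with its foot at crop (287,340) and its tip hidden behind them. I back off, raise the arm and check it.

```bash
python3 -m inch '[{"dp":[1,8,0],"angular":[0,0,0],"fingers":255},{"dp":[1,20,0],"angular":[0,0,0],"fingers":255},{"dp":[1,30,-5],"angular":[0,0,0],"fingers":255},{"dp":[1,35,-25],"angular":[0,0,0],"fingers":255},{"dp":[1,35,-50],"angular":[0,0,0],"fingers":255},{"dp":[20,45,-75],"angular":[0,0,-0.04],"fingers":220},{"dp":[50,45,-80],"angular":[0,0,-0.15],"fingers":150},{"dp":[85,45,-80],"angular":[0,0,-0.27],"fingers":128},{"dp":[115,45,-80],"angular":[0,0,-0.39],"fingers":128},{"dp":[128,45,-80],"angular":[0,0,-0.5],"fingers":128},{"dp":[130,45,-80],"angular":[0,0,-0.6],"fingers":128},{"dp":[130,45,-80],"angular":[0,0,-0.72],"fingers":128}]'
python3 - <<'E'
from h import *
plan(loc(-12,-65),150,-42.75)
for n in("side","top"):
    p,d=vision.grab_frame(n); a=p[160:360,250:470] if n=="side" else p[170:340,240:440]; cv2.imwrite(f"pics/{n}3.png",cv2.resize(a,None,fx=3,fy=3,interpolation=cv2.INTER_CUBIC))
    W=cloud(n,d); m=(d>0)&(W[...,2]>110)&(W[...,2]<150)&(np.hypot(W[...,0]-555.7,W[...,1]-82.7)<35)
    if m.sum(): print(n,m.sum(),W[m].mean(0).round(1))
print(loc(6.4,70))
E
```

```text
clock: 4.62
eef_pos: [474.5, -31.9, 190.6]
tcp_rot: [3.141, -0.0, -1.072]
contact_force: [0.0, -0.1, 0.0]
opening: 0.497
t 4.62 pos [474.5 -31.9 190.6] yaw -61.41 q6 1.0 F [ 0.  -0.1  0. ] M [-0.008 -0.004 -0.006] op 0.497
target [526.  -48.9 150. ] dp [ 39.6 -37.1  40.6] ang [ 2.000e-04  0.000e+00 -3.257e-01]
side 74 [568.7  81.  120.9]
top 66 [569.7  78.4 124. ]
[573.6910113   78.66149885]
```

View pics/side3.png

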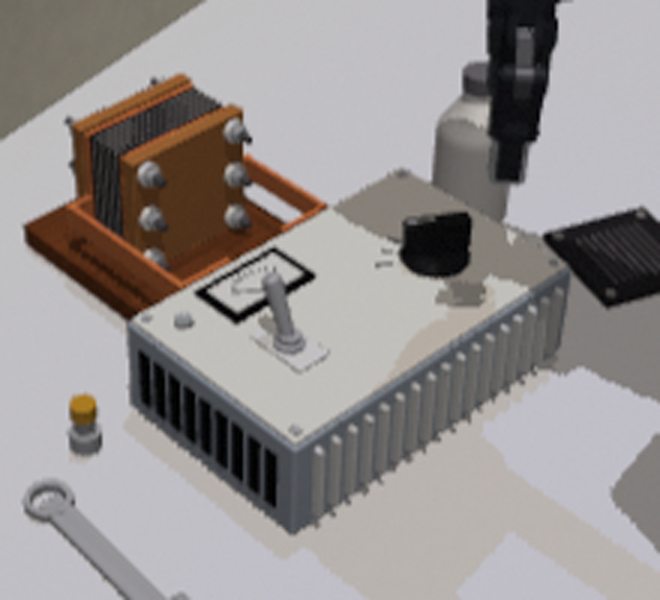

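View pics/top3.png

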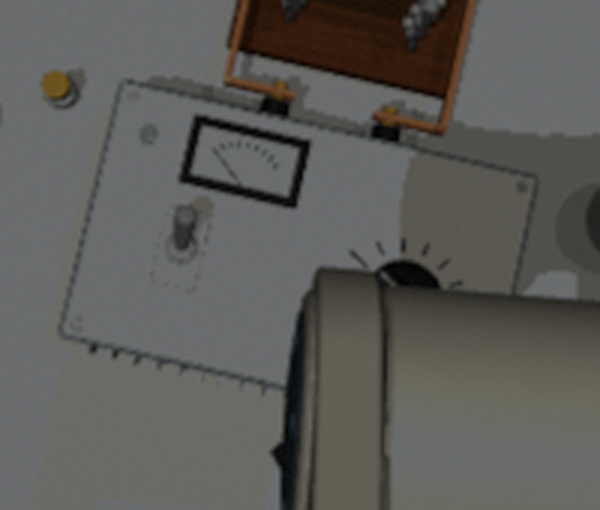

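The toggle now leans to the rear: centroid of its upper part is at (569,80), on the on-side of the pivot at x 556. The knob is untouched with its pointer still at the long mark. Next I refine the knob centre from the first picture and approach.

Run:
```python
from h import *
for n,z in(("top",88),):
    p=cv2.imread(f"pics/{n}0.png"); g=p.max(2); m=(g<45).astype(np.uint8); m[:,:355]=0;m[:258]=0;m[283:]=0;m[:,392:]=0
    m=cv2.morphologyEx(m,cv2.MORPH_OPEN,np.ones((5,5),np.uint8))
    c=max(cv2.findContours(m,0,2)[0],key=cv2.contourArea); (u,v),rad=cv2.minEnclosingCircle(c)
    e=cv2.fitEllipse(c);print((u,v),rad,e,ray(n,(u,v),92),ray(n,e[0],92))
d=np.load("pics/top0.npy");W=cloud("top",d)
m=(W[...,2]>103)&(W[...,2]<125)&(np.hypot(W[...,0]-526,W[...,1]+49)<40)
q=W[m][:,:2].astype(np.float32);print(m.sum(),q.mean(0),cv2.minAreaRect(q), cv2.fitLine(q,2,0,.01,.01).ravel())
print(ray("top",(461,238),120))
plan(loc(-12,-65),150,-42.75)
```

```text
(374.5, 270.0) 13.463011741638184 ((374.5457763671875, 270.665283203125), (23.871551513671875, 26.135034561157227), 81.81578063964844) [524.95127764 -50.24284347  92.        ] [523.78648543 -50.31942507  92.        ]
194 [526.5087   -49.021786] ((526.6761474609375, -49.39512634277344), (45.94883728027344, 12.156517028808594), 47.21691131591797) [  0.67811185   0.7349587  526.5088     -49.021793  ]
[ 580.24781219 -195.76203819  120.        ]
t 4.72 pos [474.9 -31.1 190.6] yaw -61.49 q6 1.0 F [ 0.4  0.6 -0.5] M [ 0.015 -0.013 -0.013] op 0.498
target [526.  -48.9 150. ] dp [ 40.  -36.4  40.6] ang [ 0.000e+00  1.000e-04 -3.271e-01]
```

The bar top measures 45.9 x 12.2 mm at 47.2°, which is the expected size and the zero angle. Its centre is (526.5,-49.2).

```bash
python3 -m inch '[{"dp":[5,-5,5],"angular":[0,0,-0.05],"fingers":128},{"dp":[15,-14,14],"angular":[0,0,-0.13],"fingers":128},{"dp":[26,-24,25],"angular":[0,0,-0.21],"fingers":128},{"dp":[35,-32,35],"angular":[0,0,-0.28],"fingers":128},{"dp":[40,-36.5,40],"angular":[0,0,-0.326],"fingers":128},{"dp":[40,-36.5,40],"angular":[0,0,-0.326],"fingers":128},{"dp":[40,-36.5,40],"angular":[0,0,-0.326],"fingers":128}]'
python3 - <<'E'
from h import *
plan([526.5,-49.2],91.5,-42.8)
E
```

```text
clock: 5.3
eef_pos: [526.5, -48.6, 150.1]
tcp_rot: [3.141, 0.001, -0.753]
contact_force: [-0.5, -0.8, 0.5]
opening: 0.496
t 5.3 pos [526.5 -48.6 150.1] yaw -43.15 q6 0.66 F [-0.5 -0.8  0.5] M [ 0.035 -0.033  0.029] op 0.496
target [526.5 -49.2  91.5] dp [ 0.5  0.4 58.6] ang [ 0.0007  0.001  -0.006 ]
```

```bash
python3 -m inch '[{"dp":[0.5,0.4,8],"angular":[0,0,-0.004],"fingers":128},{"dp":[0.5,0.4,20],"angular":[0,0,-0.004],"fingers":128},{"dp":[0.5,0.4,32],"angular":[0,0,-0.004],"fingers":128},{"dp":[0.5,0.4,43],"angular":[0,0,-0.004],"fingers":128},{"dp":[0.5,0.4,51],"angular":[0,0,-0.004],"fingers":128},{"dp":[0.5,0.4,56],"angular":[0,0,-0.004],"fingers":128},{"dp":[0.5,0.4,58],"angular":[0,0,-0.004],"fingers":128},{"dp":[0.5,0.4,58],"angular":[0,0,-0.004],"fingers":128}]'
python3 - <<'E'
from h import *
plan([526.5,-49.2],91.5,-42.8)
p,d=vision.grab_frame("side"); cv2.imwrite("pics/side4.png",cv2.resize(p[160:320,310:490],None,fx=4,fy=4,interpolation=cv2.INTER_CUBIC)[:600])
E
```

```text
clock: 5.97
eef_pos: [527.1, -49.7, 91.9]
tcp_rot: [3.141, 0.001, -0.745]
contact_force: [-0.6, 1.1, -0.7]
opening: 0.496
t 5.97 pos [527.1 -49.7  91.9] yaw -42.7 q6 0.65 F [-0.6  1.1 -0.7] M [0.026 0.03  0.042] op 0.496
target [526.5 -49.2  91.5] dp [-0.8  0.1  0.4] ang [0.0004 0.0005 0.0017]
```

View pics/side4.png

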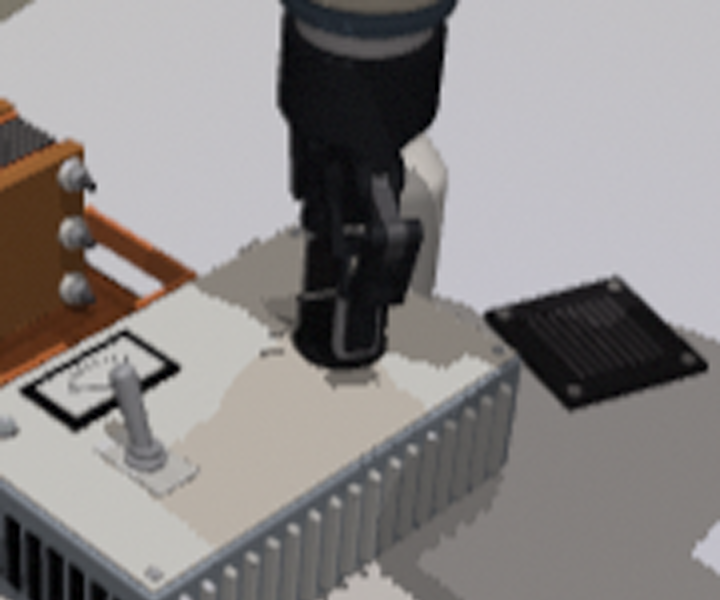

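The fingers straddle the bar around crop (340,320), no contact yet. I close on it with 80 N.

```bash
python3 -m inch '[{"dp":[0,0,0],"angular":[0,0,0],"fingers":160},{"dp":[0,0,0],"angular":[0,0,0],"fingers":190},{"dp":[0,0,0],"angular":[0,0,0],"fingers":215},{"dp":[0,0,0],"angular":[0,0,0],"fingers":235},{"dp":[0,0,0],"angular":[0,0,0],"fingers":255},{"dp":[0,0,0],"angular":[0,0,0],"fingers":255},{"dp":[0,0,0],"angular":[0,0,0],"fingers":255},{"dp":[0,0,0],"angular":[0,0,0],"fingers":255}]' 80
python3 - <<'E'
from h import *
plan([526.5,-49.2],91.5,-42.8)
E
```

```text
clock: 6.68
eef_pos: [527.6, -49.7, 92.9]
tcp_rot: [-3.141, -0.0, -0.745]
contact_force: [-1.9, 0.6, 5.0]
opening: 0.122
t 6.68 pos [527.6 -49.7  92.9] yaw -42.7 q6 0.65 F [-1.9  0.6  5. ] M [ 0.089  0.264 -0.039] op 0.122
target [526.5 -49.2  91.5] dp [-1.1  0.4  1.4] ang [-0.0005 -0.0004  0.0018]
```

```bash
python3 -m inch '[{"dp":[-0.5,0,-0.7],"angular":[0,0,0.03],"fingers":255},{"dp":[-0.5,0,-0.7],"angular":[0,0,0.07],"fingers":255},{"dp":[-0.5,0,-0.7],"angular":[0,0,0.12],"fingers":255},{"dp":[-0.5,0,-0.7],"angular":[0,0,0.17],"fingers":255},{"dp":[-0.5,0,-0.7],"angular":[0,0,0.22],"fingers":255},{"dp":[-0.5,0,-0.7],"angular":[0,0,0.27],"fingers":255},{"dp":[-0.5,0,-0.7],"angular":[0,0,0.32],"fingers":255},{"dp":[-0.5,0,-0.7],"angular":[0,0,0.36],"fingers":255},{"dp":[-0.5,0,-0.7],"angular":[0,0,0.4],"fingers":255},{"dp":[-0.5,0,-0.7],"angular":[0,0,0.419],"fingers":255},{"dp":[-0.5,0,-0.7],"angular":[0,0,0.419],"fingers":255}]'
python3 - <<'E'
from h import *
plan([526.5,-49.2],91.5,-42.8-24)
p,d=vision.grab_frame("side"); cv2.imwrite("pics/side5.png",cv2.resize(p[160:320,310:490],None,fx=4,fy=4,interpolation=cv2.INTER_CUBIC)[:600])
E
```

```text
clock: 7.6
eef_pos: [528.0, -50.2, 93.0]
tcp_rot: [-3.14, -0.002, -1.165]
contact_force: [3.6, -4.8, -6.3]
opening: 0.118
t 7.6 pos [528.  -50.2  93. ] yaw -66.73 q6 1.07 F [ 3.6 -4.8 -6.3] M [-0.854 -0.69   0.114] op 0.118
target [526.5 -49.2  91.5] dp [-1.5  0.9  1.5] ang [-0.0014 -0.0021  0.0012]
```

View pics/side5.png

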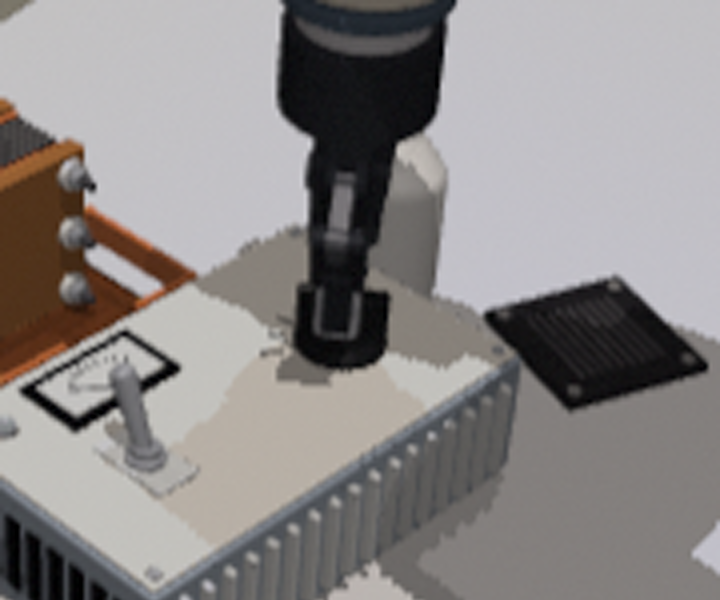

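The bar (crop 300–390, 290–330) has turned with the fingers. The wrist moment of 0.11 N m fits the first notch. On to the second.

```bash
python3 -m inch '[{"dp":[0,0,0.3],"angular":[0,0,0.03],"fingers":255},{"dp":[0,0,0.3],"angular":[0,0,0.07],"fingers":255},{"dp":[0,0,0.3],"angular":[0,0,0.12],"fingers":255},{"dp":[0,0,0.3],"angular":[0,0,0.17],"fingers":255},{"dp":[0,0,0.3],"angular":[0,0,0.22],"fingers":255},{"dp":[0,0,0.3],"angular":[0,0,0.27],"fingers":255},{"dp":[0,0,0.3],"angular":[0,0,0.32],"fingers":255},{"dp":[0,0,0.3],"angular":[0,0,0.36],"fingers":255},{"dp":[0,0,0.3],"angular":[0,0,0.4],"fingers":255},{"dp":[0,0,0.3],"angular":[0,0,0.419],"fingers":255},{"dp":[0,0,0.3],"angular":[0,0,0.419],"fingers":255}]'
python3 - <<'E'
from h import *
plan([526.5,-49.2],91.5,-42.8-48)
p,d=vision.grab_frame("side"); cv2.imwrite("pics/side6.png",cv2.resize(p[160:320,310:490],None,fx=4,fy=4,interpolation=cv2.INTER_CUBIC)[:600])
E
```

```text
clock: 8.57
eef_pos: [528.1, -50.9, 93.0]
tcp_rot: [-3.139, -0.002, -1.583]
contact_force: [2.7, -8.7, -4.8]
opening: 0.118
t 8.57 pos [528.1 -50.9  93. ] yaw -90.71 q6 1.49 F [ 2.7 -8.7 -4.8] M [-1.668 -0.528  0.158] op 0.118
target [526.5 -49.2  91.5] dp [-1.7  1.6  1.5] ang [-0.0024 -0.0025  0.0016]
```

View pics/side6.png

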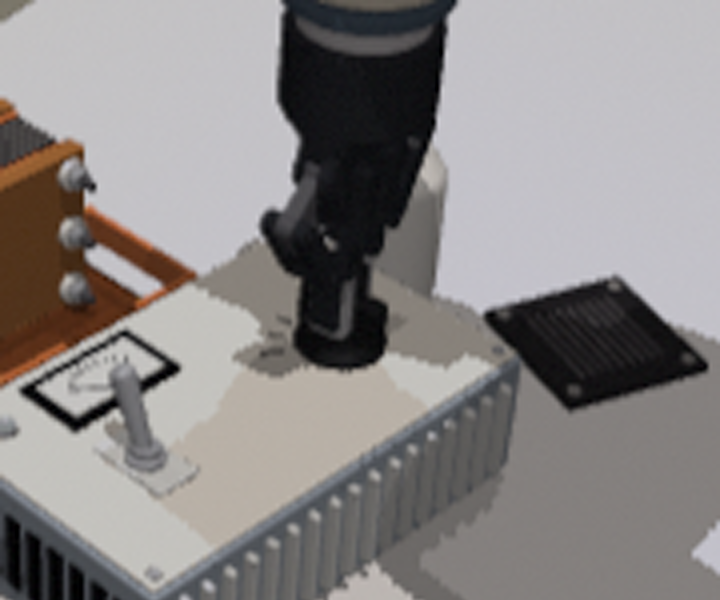

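The view shows the grip intact and the skirt unmoved. The turn so far is 48°, with Mz 0.16 N m. The side force on the tool suggests the axis is about 1.5 mm further in -y, so I add that relief during the third click.

```bash
python3 -m inch '[{"dp":[0.3,0,0.3],"angular":[0,0,0.03],"fingers":255},{"dp":[0.6,0,0.3],"angular":[0,0,0.07],"fingers":255},{"dp":[1,-0.3,0.3],"angular":[0,0,0.12],"fingers":255},{"dp":[1.3,-0.3,0.3],"angular":[0,0,0.17],"fingers":255},{"dp":[1.3,-0.3,0.3],"angular":[0,0,0.22],"fingers":255},{"dp":[1.3,-0.3,0.3],"angular":[0,0,0.27],"fingers":255},{"dp":[1.3,-0.3,0.3],"angular":[0,0,0.32],"fingers":255},{"dp":[1.3,-0.3,0.3],"angular":[0,0,0.36],"fingers":255},{"dp":[1.3,-0.3,0.3],"angular":[0,0,0.4],"fingers":255},{"dp":[1.3,-0.3,0.3],"angular":[0,0,0.418],"fingers":255},{"dp":[1.3,-0.3,0.3],"angular":[0,0,0.418],"fingers":255},{"dp":[1.3,-0.3,0.3],"angular":[0,0,0.418],"fingers":255}]'
python3 - <<'E'
from h import *
plan([526.5,-49.2],91.5,-42.8-72)
p,d=vision.grab_frame("side"); cv2.imwrite("pics/side7.png",cv2.resize(p[200:310,330:460],None,fx=5,fy=5,interpolation=cv2.INTER_CUBIC)[:600])
p,d=vision.grab_frame("top"); cv2.imwrite("pics/top7.png",cv2.resize(p[170:340,240:440],None,fx=3,fy=3,interpolation=cv2.INTER_CUBIC))
E
```

```text
clock: 9.62
eef_pos: [528.0, -51.8, 93.0]
tcp_rot: [-3.139, -0.001, -2.0]
contact_force: [0.5, -6.7, 2.2]
opening: 0.119
t 9.62 pos [528.  -51.8  93. ] yaw -114.61 q6 1.9 F [ 0.5 -6.7  2.2] M [-1.131 -0.002  0.091] op 0.119
target [526.5 -49.2  91.5] dp [-1.7  2.4  1.4] ang [-0.0022 -0.001   0.0033]
```

View pics/side7.png

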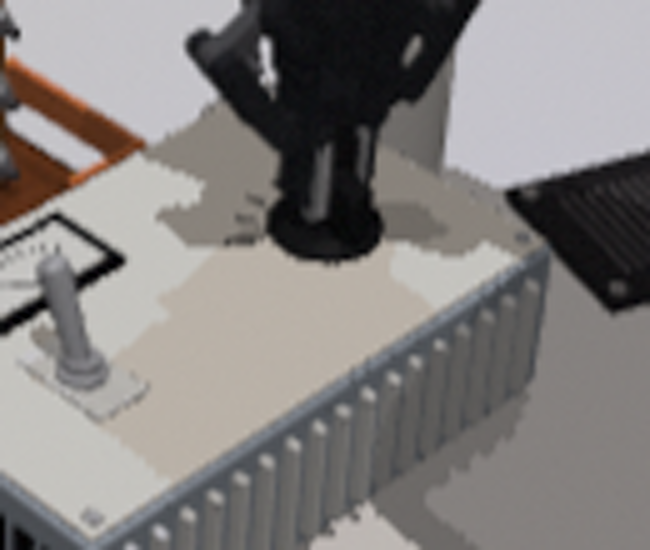

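View pics/top7.png

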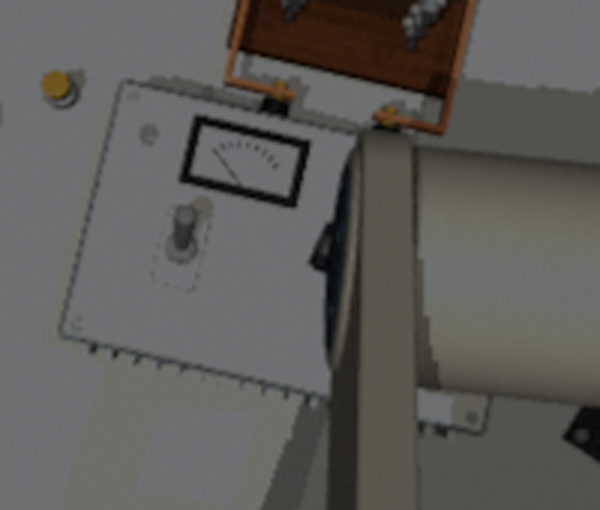

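Toggle on (crop 180,215 in top), the fingers on the knob, and the bystanders where they were. The pointer itself is hidden by the hand, so I check the bar direction from depth and average several moment readings.

Run:
```python
from h import *
c=np.array([527.3,-50.2])
M=[]
for i in range(4):
    p,d=vision.grab_frame("side"); s=monitor.sense(); M.append([*s['wrist_torque'],*s['contact_force'],np.degrees(s['tcp_rot'][2])])
print(np.mean(M,0).round(3),np.std(M,0).round(3))
W=cloud("side",d); 
m=(d>0)&(W[...,2]>94)&(W[...,2]<115)&(np.hypot(W[...,0]-c[0],W[...,1]-c[1])<27)
v,u=np.nonzero(m); q=W[m]; a=np.radians(47.2-72)
al=(q[:,:2]-c)@[np.cos(a),np.sin(a)]; pe=(q[:,:2]-c)@[-np.sin(a),np.cos(a)]
for k in np.argsort(al)[:70:2]: print(u[k],v[k],round(q[k,2],1),al[k].round(1),pe[k].round(1),end=' | ')
g=np.clip(p[215:275,360:425].astype(float)*4,0,255).astype(np.uint8); cv2.imwrite("pics/side8.png",cv2.resize(g,None,fx=9,fy=9,interpolation=cv2.INTER_CUBIC))
```

```text
[-1.12000e+00 -3.50000e-02  1.51000e-01  5.03000e-01 -6.75600e+00
  1.65800e+00 -1.14603e+02] [0.028 0.024 0.039 0.72  0.194 0.434 0.001]
401 242 106.9 -25.4 4.0 | 400 240 112.0 -24.4 6.1 | 403 242 103.6 -24.1 -2.2 | 403 240 108.3 -23.5 -2.1 | 399 246 96.3 -23.2 6.2 | 403 241 105.2 -23.1 -2.7 | 402 244 98.3 -22.9 -1.1 | 403 245 94.6 -22.8 -4.0 | 399 241 108.8 -22.7 7.0 | 400 242 105.2 -22.6 4.2 | 401 244 98.9 -22.6 1.2 | 401 239 111.6 -22.3 2.2 | 403 238 112.1 -22.2 -2.7 | 399 242 105.6 -22.1 6.3 | 400 241 107.0 -21.9 3.8 | 403 244 96.0 -21.6 -4.6 | 399 243 102.4 -21.4 5.5 | 402 242 101.8 -21.3 -1.9 | 402 240 106.5 -20.7 -1.9 | 401 241 104.7 -20.5 0.2 | 400 245 94.9 -20.1 1.4 | 401 240 106.7 -20.0 0.0 | 399 239 110.9 -19.6 4.9 | 399 238 113.3 -19.4 5.0 | 401 237 113.5 -19.0 -0.0 | 398 238 113.8 -19.0 7.2 | 398 244 98.0 -18.6 5.5 | 398 240 107.6 -17.9 5.8 | 398 243 99.5 -17.5 4.9 | 400 237 112.4 -16.8 0.7 | 397 238 112.2 -16.4 7.6 | 398 237 113.6 -16.1 5.1 | 397 239 108.8 -15.4 6.6 | 400 236 113.0 -14.9 -0.7 | 399 236 113.8 -14.7 1.7 |
```

View pics/side8.png

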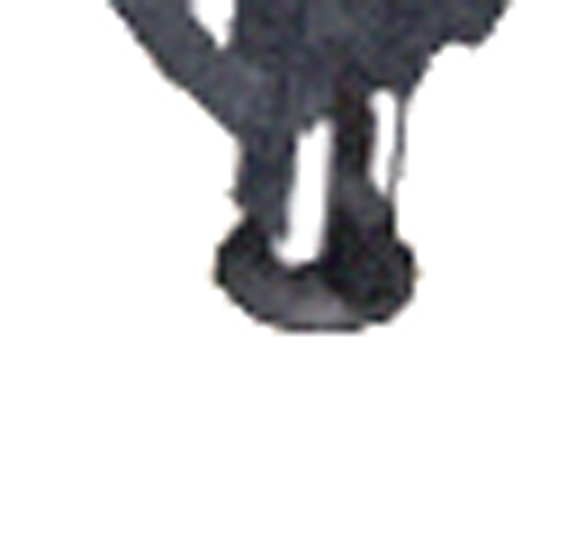

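The bar's near end lies 23 mm from the axis, centred within about 1 mm of the third-stop direction, so the knob is within about 0.05 rad. Mz averages 0.15 N m against an expected 0.135, so I hand in.

Run:
```python
from rig import sign_off
print(sign_off())
```

```text
the job is handed in; nothing more can be done
None
```

I pushed the isolator fully on, then gripped the knob's bar with 80 N and turned it clockwise three clicks. The job was handed in at about 10 s with the fingers still gripping the knob at the third stop; no verdict was reported.

**Isolator:** after I backed off, both views showed it leaning to the rear, at the place expected for fully on. It was still on in the last pictures.

**Knob:** the tool turned 71.9° from zero, against 72° for the third stop. The bar's visible end lay within about 0.05 rad of the third-stop direction. The average twisting moment was 0.15 ± 0.04 N m, against 0.135 expected.

**Not confirmed or slightly off:**
- The hand hid the pointer line, so I never read the knob's angle directly.
- I gave no separate check to the clicks; the count rests on the three 24° turns.
- One moment reading of 0.09 N m came in below 0.135, but it is within the noise.
- A steady side force of about 7 N remained because the grip is 1–2 mm off the knob's axis, far below the limits.

**Bystanders:** in the views where they could be seen, nothing had visibly moved. I did not measure their positions.

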